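# Hang the washed mincer plate on the rotating plate stand

### The job

Turn the mincer-plate stand until its one free peg points straight at the robot's side of the table, then take the washed many-holed plate out of the drain block and hang it by its centre hole on that peg, slid fully home against the flange, with the peg still pointing forward. The height of the pegs is not known exactly, so feel for it and do not force the plate: never press it on the stand harder than about 25 N. Leave the kidney plate in its slot of the block and everything else where it is.

Things in the scene. Friction and masses are not known exactly. Their poses are not given: they have to be found in the camera images.
- stand: rotating stand for mincer plates, plain steel, fixed; base 200 mm wide. Origin: column axis at table level, x/y as the world's. A hub (70 mm wide, 36 mm high, sleeve above it to 45 mm over its middle) carries six pegs 60 degrees apart. The head is clamped on the column firmly, but at a height that differs each time and is not reported: the hub's middle is 115 to 157 mm above the table.
- rotor (a joint): angle of the turning column, rad, growing counter-clockwise seen from above, no end stops. At 0 (or a whole turn) the free peg points along -x, to the robot's side of the table; at angle a it points along (-cos a, -sin a). The other pegs follow at every 60 degrees. A friction brake (about 0.35 N m, so 3 N at a peg's end) holds it where it is left.
- turntable (a point): point on the column axis at table level, turning with the column; its -x axis is the free peg's direction. Pegs: round bars 10 mm thick, rounded tips 140 mm from the column axis, rising 10 degrees outwards: a peg's axis is level with the hub's middle at radius 35 mm, 8.8 mm above it at 85 mm, 17.5 mm at 134 mm. Five carry plates or knives at radius 80 to 102 mm and are bare beyond 105 mm.
- plate_center (a point): the plate to hang: plain steel mincer plate, disc 82 mm across, 10 mm thick, 0.2 to 0.35 kg, many round 8 mm holes in two rings and a centre bore of 16 mm, standing upright in one slot of the drain block. The point is its centre; its x axis is the disc's axis (level).
- rack: white plastic drain block, fixed, 160 x 110 x 33 mm high, with three slots across it 55 mm apart (at -55, 0 and +55 mm along its x), each 13 mm wide, 23 mm deep, 77 mm long along its y. Origin: centre of its underside. The two washed plates stand in the outer slots, with the discs' axes along the block's x and their centres 51 mm above the table; the middle slot is empty.
- kidney_center (a point): centre of the other plate in the block: same size and bore but with three big kidney-shaped openings. It stays there.
- jar_a: filled preserving jar with gold lid, 77 mm across, 92 mm high, stays; origin under its centre.
- jar_b: another such jar, stays.
- jar_c: another such jar, stays.
- ring_nut: the mincer's lock ring lying flat, 108 mm across with three lugs, 26 mm high, stays; origin under its centre.
- ring_key: hook spanner for the lock ring, lying flat, 240 mm long, stays.
- brush: white washing brush, 220 mm long, stays.
- funnel: steel jar funnel standing on its spout, 110 mm across, 78 mm high, stays; origin under its centre.
- below_home (a point): point at table level under the free peg, at radius 92 mm: a plate hung home on the peg has its centre straight above this point. Each peg has a welded flange, 22 mm across and 4 mm thick, whose outer face crosses the peg at radius 85 mm: the hung plate's inner face rests against it.
Not all that is in view belongs to the job. Leave any yellow look-alike of the part that bears plate_center alone.

How it is judged:
On the way:
1. the free peg points at the robot's side of the table (within 0.2 rad) and the stand has come to rest (angle between the x axis of turntable and the x axis of stand, either way round below 0.2 rad and x of below_home in the frame of stand below -0.05 m and velocity of joint rotor between -0.1 and 0.1 rad/s), for 0.2 s.
At the end, for the whole second after the job is handed in: the many-holed plate hangs at rest by its bore on the free peg, its inner face within about 3 mm of the flange, the peg pointing at the robot's side within 0.25 rad, the gripper clear, the kidney plate still in its slot (x of plate_center in the frame of turntable between -0.096 and -0.084 m and y of plate_center in the frame of turntable between -0.006 and 0.006 m and height (world z) of plate_center between 0.11 and 0.18 m and angle between the x axis of plate_center and the x axis of turntable, either way round below 0.3 rad and angle between the x axis of turntable and the x axis of stand, either way round below 0.25 rad and x of below_home in the frame of stand below -0.05 m and contact force between plate and the fingers below 0.1 N and linear speed of plate below 0.02 m/s and distance of kidney_center from where it was at the start of the episode below 0.02 m); the robot touches nothing.
It fails at once if the plate pressed on the stand with more than 25 N (contact force between plate and stand above 25 N).
It fails at once if one of the other things moved 30 mm, or the kidney plate 20 mm (distance of kidney_center from where it was at the start of the episode above 0.02 m or distance of any of jar_a, jar_b, jar_c, ring_nut, ring_key, brush, funnel from where it was at the start of the episode above 0.03 m).
It also fails if it takes over 72 s, if anything falls off the work surface, if the arm or the gripper's body presses on something with over 40 N, if the wrist force passes 120 N, or if a joint passes its speed limit or range.

### The arm

A 7-joint arm with a two-finger parallel gripper is mounted at the origin on the work surface. World frame = base frame: x ahead of the robot, y to its left, z up, the work surface at z = 0. Lengths are in m, angles in rad, forces in N, time in s.
With the tool pointing down it reaches from about 0.425 to 0.925 m from the base axis. Payload 6.8 kg.
Tool frame: the origin (TCP) lies midway between the tips of the shut fingers; the grasp point (between the pads) lies 19 mm behind it; z points along the fingers, y is the line along which they close (so a half turn about z gives the same grasp; the last joint's range is limited). The gripper opens to 85 mm and grips with 20 to 120 N. Pads are 22 mm wide; open, the fingers measure 114 mm over their backs; the gripper's body (76 mm by 85 mm) begins 54 mm behind the grasp point. The pads swing forward as they close: fully open they stand 13 mm farther back than shut.
Start: joints at [1.021, 0.477, 0.022, 1.555, -0.011, 1.109, -0.083], TCP at [0.289, -0.61, 0.207] pointing down, gripper open.
Joint ranges: [-2.96, 2.96], [-0.34, 2.1], [-1.41, 1.46], [0.24, 2.44], [-1.37, 4.51], [0.17, 1.92], [-2.96, 2.96]. Speed limits (rad/s): [2.39, 2.39, 3.14, 3.14, 3.14, 3.14, 3.14].

### API

Orientations are given as a rotation vector (axis times angle).
In Python, from bench import r gives the robot as it stands. The module is installed in compiled form; this text tells all that it offers.
- The arm moves only by the tool apply_moves, never from a script. Its argument "rows" is a list of rows, each a list of 6 numbers: the shift along the tool's x, y, z scaled (see below), then the turn, a rotation vector about the tool's x, y, z scaled (see below). A call has 1 to 5 rows; each row is the pose to reach, as a shift and turn from the pose commanded when the call began, along the tool's axes at that moment; what a row does not reach only later rows make up. The controller multiplies each number of a shift by 0.25 m and each number of a turn by 90 degrees. A row lasts 1/8 s, in which the tool goes at most 62.5 mm and 10.7 degrees, less where a joint would pass 70% of its speed; a pose out of reach is approached as far as the arm can. A call with a number of a shift or a turn outside -1 to 1 is refused whole. A call with a gripper value outside its range is refused whole. "claw" is the opening, from 0 (shut) to 1 (fully open), set as the call begins (left out, the last holds). The fingers move at their own pace and stop on an object; "newtons" is the grip in N (left out, the last holds). Time passes only in rows, so rows that repeat a pose let the fingers close. It gives the time, the measured TCP pose, the force, the opening and the grip force at its end, in the units of the state.
- r.get_obs(): the state, without advancing time (a new reading comes with each control period).
- r.grab_frame(name): name is "scene" or "side" or "wrist"; returns a dict with "pixels" (480x640x3 uint8, red, green, blue), "intrinsics" (3x3 intrinsics, pixels), "dist" ([k1, k2, p1, p2, k3] as OpenCV has them; the pictures are not rectified), "eye" and "attitude" of the camera in the world. Camera axes: x right, y up, looking along -z (the intrinsics and any distortion apply to the point x, -y, -z); pixel columns grow to the right and rows downward; lengths in m; the calibration is good to about 2 mm. A picture is of the moment at which its call begins. There is no depth.
- r.hand_in(): hands the job in; it is judged then, once.
Trained networks look in a picture, given as the dict that the camera call returned (one of the last four; its "shot" number tells which), for a name from the list of things; names that differ only in an ending like _2 or _b are one class to them, and where a whole thing is asked for, a point or a joint stands for the part that bears it (a point fixed in the world has none). Each returns a list of dicts, best first, with "conf" (0 to 1); they miss things now and then, are a little off and sometimes report something else, mostly with a low value. They report only what shows in the picture. A call takes as long as a camera call. They do not tell look-alikes from the thing itself.
- r.search_frame(picture, thing): "rect" ([left, top, width, height] in pixels, round what is visible of it).
- r.outline_of(picture, thing): "pixels" (480x640 bool, what is visible of it) and "rect" ([left, top, width, height] in pixels, round what is visible of it).
- r.landmark_of(picture, thing): "point" ([column, row] in pixels: a listed point, or the origin of a listed thing).
The state is a dict: "clock": time; "joints": joint angles; "qvel": joint speeds; "tau": joint torques, N m; "tcp_pos": TCP position; "orientation": TCP orientation; "contact_force": force on the tool from outside, world axes, zero at the start; "moment": the same for the moment, N m; "grip_width": finger opening in m; "gripper_force": force on a finger pad.
Only numpy, scipy, OpenCV 4.12 (cv2) and the standard library are available. Lean on these libraries where they do the work, as an engineer would, in place of code of your own. Each camera call takes 0.05 s, during which the arm holds its last target. There are 200 camera calls.

## Working session

There is one attempt and no reset: what is moved stays moved. The work goes in short steps, Python scripts to look and compute and a tool call to move; the robot and the scene stay as the last step left them, time stands still between calls to the robot, and variables do not carry over. Pictures are saved under pics/ and viewed, at most 10 in all, crops included, and the job is handed in when it is done.

Besides the shell and the picture viewer there is one more tool, called after "Request:" as name(argument=value, ...), one argument or row to a line, values as JSON. apply_moves: Moves the arm, as the interface text tells. Its arguments: {"type":"object","properties":{"rows":{"type":"array","items":{"type":"array","items":{"type":"number"}}},"claw":{"type":"number"},"newtons":{"type":"number"}},"required":["rows"]}

```bash
mkdir -p pics; cat > h.py <<'E'
import numpy as np, cv2
from scipy.spatial.transform import Rotation as R
from bench import r
def att(p):
    a=np.array(p["attitude"],float)
    return a if a.shape==(3,3) else (R.from_rotvec(a).as_matrix() if a.size==3 else R.from_quat(a).as_matrix())
def ray(p,uv):
    q=cv2.undistortPoints(np.array([[uv]],float),np.array(p["intrinsics"],float),np.array(p["dist"],float))[0,0]
    d=att(p)@np.array([q[0],-q[1],-1.0]); return np.array(p["eye"],float),d/np.linalg.norm(d)
def onz(p,uv,z):
    e,d=ray(p,uv); return e+d*(z-e[2])/d[2]
def tri(rays):
    A=np.zeros((3,3));b=np.zeros(3)
    for e,d in rays:
        M=np.eye(3)-np.outer(d,d);A+=M;b+=M@e
    x=np.linalg.solve(A,b); return x,[float(np.linalg.norm((np.eye(3)-np.outer(d,d))@(x-e))) for e,d in rays]
def proj(p,X):
    c=att(p).T@(np.array(X,float)-np.array(p["eye"],float)); 
    return cv2.projectPoints(np.array([[c[0],-c[1],-c[2]]]),np.zeros(3),np.zeros(3),np.array(p["intrinsics"],float),np.array(p["dist"],float))[0][0,0]
def save(p,n): cv2.imwrite("pics/"+n+".png",p["pixels"][:,:,::-1])
E
cat > a.py <<'E'
from h import *
np.set_printoptions(precision=4,suppress=True)
P={n:r.grab_frame(n) for n in("scene","side")}
for n,p in P.items():
    save(p,n+"0"); print(n,p["eye"],p["attitude"])
    print(p["intrinsics"],p["dist"])
Z=dict(stand=0,turntable=0,plate_center=.051,kidney_center=.051,rack=0,below_home=0,jar_a=0,ring_nut=0,funnel=0,brush=0,ring_key=0)
for t,z in Z.items():
    for n,p in P.items():
        for d in r.landmark_of(p,t)[:4]: print(t,n,np.round(d["point"],1),round(d["conf"],2),onz(p,d["point"],z))
print(r.get_obs())
E
python3 a.py
```

```text
scene [ 1.4167 -0.1903  1.1246] [0.5747 0.4705 1.2684]
[[541.5406   0.     308.9828]
 [  0.     541.5406 230.5758]
 [  0.       0.       1.    ]] [-0.0942  0.      0.      0.      0.    ]
side [0.4155 0.8114 0.9725] [ 0.0871 -1.0793 -2.7834]
[[520.3046   0.     314.0181]
 [  0.     520.3046 229.5031]
 [  0.       0.       1.    ]] [-0.0864  0.      0.      0.      0.    ]
stand scene [278.2 276.9] 0.78 [ 0.6368 -0.0964  0.    ]
stand scene [438.6 172.7] 0.7 [0.3889 0.4398 0.    ]
stand side [290.5 217.6] 0.89 [ 0.6269 -0.0952  0.    ]
turntable scene [276.4 277.1] 0.81 [ 0.6362 -0.1009  0.    ]
turntable scene [298.9 203.6] 0.45 [0.4061 0.0109 0.    ]
turntable side [288.6 216.3] 0.93 [ 0.6327 -0.0989  0.    ]
plate_center scene [391.2 203.5] 0.89 [0.5137 0.2416 0.051 ]
plate_center scene [370.7 174.5] 0.52 [0.3946 0.2226 0.051 ]
plate_center side [318.2 327.5] 0.58 [0.4993 0.2487 0.051 ]
kidney_center scene [391.7 232.7] 0.6 [0.61   0.2092 0.051 ]
kidney_center scene [278.1 274.9] 0.57 [ 0.6663 -0.0997  0.051 ]
kidney_center scene [296.7 203.9] 0.32 [ 0.4515 -0.0042  0.051 ]
kidney_
[... 1163 characters left out ...]
   ]
ring_key scene [391.8 200. ] 0.38 [0.4586 0.2683 0.    ]
ring_key side [334.3 134.1] 0.91 [ 0.5641 -0.4631  0.    ]
ring_key side [287.5 217.6] 0.62 [ 0.6346 -0.0939  0.    ]
{'clock': 1.2, 'joints': array([ 1.0209,  0.477 ,  0.0224,  1.5554, -0.0115,  1.1093, -0.0831]), 'qvel': array([ 0.0004, -0.0013,  0.0014,  0.0014, -0.0001, -0.0004, -0.0008]), 'tau': array([  0.0001, -59.6336,   1.6069, -28.155 ,   0.0126,   0.0017,
        -0.    ]), 'tcp_pos': array([ 0.2886, -0.6102,  0.2071]), 'orientation': array([3.0652, 0.6883, 0.0001]), 'contact_force': array([-1.3296, -0.1675,  0.3988]), 'moment': array([ 0.0471, -0.0093, -0.0252]), 'gripper_force': 0.0, 'grip_width': 0.08529527560955505}
```

View pics/scene0.png

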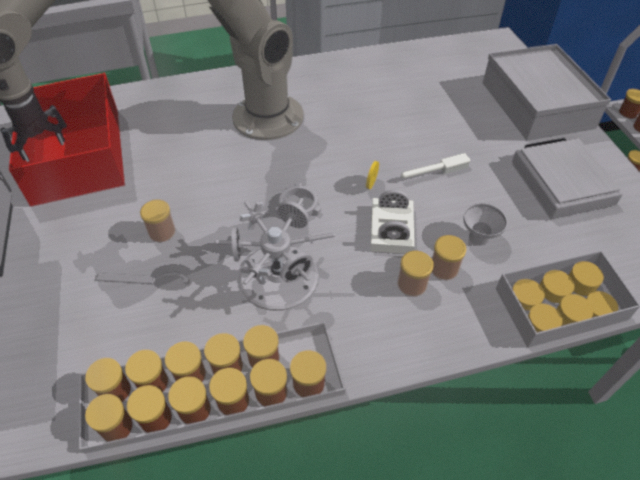

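View pics/side0.png

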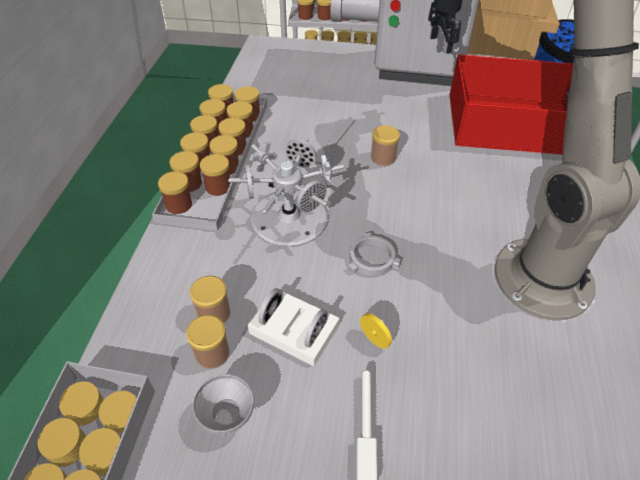

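```bash
python3 - <<'E'
import cv2,numpy as np
a=cv2.imread("pics/scene0.png")[190:340,200:360]; b=cv2.imread("pics/side0.png")[120:280,200:380]
c=cv2.imread("pics/scene0.png")[170:270,330:450]; d=cv2.imread("pics/side0.png")[270:370,230:370]
f=lambda i:cv2.resize(i,(400,300),interpolation=cv2.INTER_CUBIC)
cv2.imwrite("pics/crop0.png",np.vstack([np.hstack([f(a),f(b)]),np.hstack([f(c),f(d)])]))
E
```

```text
(no output)
```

View pics/crop0.png

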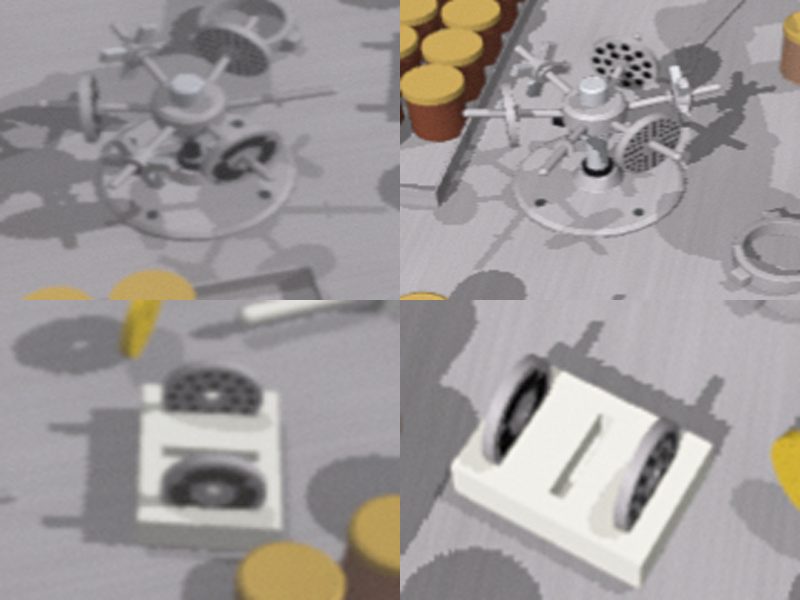

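```bash
cat >> h.py <<'E'
def down(yaw,tilt=0):
    """tool z down, tool y heading yaw; tilt about world y-ish axis applied afterwards given as rotvec deg"""
    y=np.array([np.cos(yaw),np.sin(yaw),0]);z=np.array([0,0,-1.]);x=np.cross(y,z)
    return np.column_stack([x,y,z])
def plan(pos,Rt):
    s=r.get_obs(); Rc=R.from_rotvec(s["orientation"]).as_matrix()
    d=Rc.T@(np.array(pos)-s["tcp_pos"]); w=R.from_matrix(Rc.T@Rt).as_rotvec()
    print("row",np.round(d/.25,3),np.round(w/(np.pi/2),3),"rows>=",round(max(np.linalg.norm(d)/.0625,np.degrees(np.linalg.norm(w))/10.7),1))
E
python3 - <<'E'
from h import *
np.set_printoptions(precision=4,suppress=True)
import pickle
P={n:r.grab_frame(n) for n in("scene","side")}
def T(a,b): return tri([ray(P["scene"],a),ray(P["side"],b)])
print("top",T((274.8,231),(286.4,163.7)))
t=T((334,237.5),(265,210.7));print("tip",t)
print("plate",T((391.2,203.5),(318.2,327.5)),"kid",T((391.7,232.7),(269.8,307.1)))
rc=[.632,-.097]
d=t[0][:2]-rc;print(np.linalg.norm(d),np.degrees(np.arctan2(d[1],d[0])))
yaw=np.arctan2(d[1],d[0])+np.pi/2
for y in (yaw,yaw+np.pi): plan([*t[0][:2],.30],down(y))
plan([.289,-.61,.3],down(-1.128))
E
```

```text
top (array([ 0.6328, -0.0945,  0.1793]), [0.0025268691659243937, 0.0025268691659244354])
tip (array([0.6578, 0.0363, 0.1478]), [0.005200329684941542, 0.005200329684941709])
plate (array([0.5021, 0.2445, 0.0403]), [0.002768092445121779, 0.002768092445121937]) kid (array([0.608 , 0.2119, 0.0463]), [0.0017243510356083984, 0.0017243510356083932])
0.1357941929040469 79.04590153540717
row [ 2.441 -1.706 -0.372] [-0.     0.     1.403] rows>= 12.0
row [ 2.441 -1.706 -0.372] [-0.    -0.    -0.597] rows>= 12.0
row [ 0.002 -0.    -0.372] [-0.    -0.    -0.001] rows>= 1.5
```

Request:
apply_moves(
  rows=[
    [0,0,-0.37,0,0,0],
    [0.4,-0.28,-0.37,0,0,0],
    [0.7,-0.5,-0.37,0,0,0],
    [0.85,-0.6,-0.37,0,0,0],
    [0.85,-0.6,-0.37,0,0,0],
  ],
)

```text
clock: 1.92
tcp_pos: [0.4112, -0.3928, 0.2993]
orientation: [3.065, 0.688, 0.001]
contact_force: [0.8, 0.1, -0.9]
grip_width: 0.0854
gripper_force: 0.0
```

Request:
apply_moves(
  rows=[
    [0.3,-0.2,0,0,0,0],
    [0.6,-0.4,0,0,0,0],
    [0.8,-0.55,0,0,0,0],
    [0.8,-0.55,0,0,0,0],
  ],
)

```text
clock: 2.42
tcp_pos: [0.5334, -0.1825, 0.2991]
orientation: [3.065, 0.69, 0.001]
contact_force: [0.6, 0.3, 0.1]
grip_width: 0.0854
gripper_force: 0.0
```

Request:
apply_moves(
  rows=[
    [0.2,-0.15,0,0,0,-0.1],
    [0.5,-0.4,0,0,0,-0.24],
    [0.8,-0.55,0,0,0,-0.36],
    [0.8,-0.55,0,0,0,-0.48],
    [0.8,-0.55,0,0,0,-0.6],
  ],
)

```text
clock: 3.05
tcp_pos: [0.6554, 0.0314, 0.2983]
orientation: [-2.438, -1.977, -0.003]
contact_force: [-0.4, -0.0, 0.5]
grip_width: 0.0853
gripper_force: 0.0
```

```bash
python3 - <<'E'
from h import *
p=r.grab_frame("wrist");save(p,"w1")
s=r.get_obs();print(s["tcp_pos"],s["orientation"],s["joints"],s["contact_force"],s["clock"]);print(p["eye"],p["attitude"])
E
```

```text
[0.65493045 0.02809055 0.29822742] [-2.43523112e+00 -1.98252045e+00 -6.34871163e-04] [ 0.18892624  0.4201408  -0.46108972  1.46619192  0.18798704  1.29968879
 -0.49210051] [-0.69543123 -1.12214259  0.13907918] 3.1
[0.67242628 0.10913712 0.46564491] [-0.3113883   0.0319033  -0.20738284]
```

View pics/w1.png

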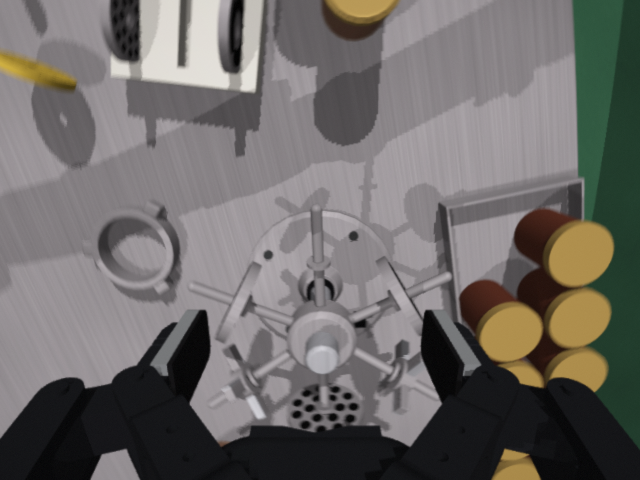

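```bash
python3 - <<'E'
from h import *
np.set_printoptions(precision=4,suppress=True)
W=r.grab_frame("wrist");S=r.grab_frame("scene");D=r.grab_frame("side")
print(tri([ray(W,(317,210)),ray(S,(334,236.5)),ray(D,(265,210.7))]),tri([ray(W,(317,210)),ray(S,(334,236.5))]))
print("top",tri([ray(W,(321,358)),ray(S,(274.8,231)),ray(D,(286.4,163.7))]))
for X in([.632,-.097,.18],[.632,-.097,.09]):print(proj(W,X),proj(S,X),proj(D,X))
for n,p in zip("WSD",(W,S,D)):
    print(n,[ (np.round(d["point"],1),round(d["conf"],2),onz(p,d["point"],0)) for d in r.landmark_of(p,"stand")[:2]])
for z in(.145,.15,.155): print(onz(W,(317,210),z))
E
```

```text
(array([0.6577, 0.0354, 0.1496]), [0.0027250583218302793, 0.005358817985491503, 0.004035315371393704]) (array([0.6603, 0.0362, 0.1514]), [0.0036205370986847783, 0.0036205370986846577])
top (array([ 0.6339, -0.0949,  0.1797]), [0.001626736740492876, 0.002309683905826818, 0.003073455333352272])
[317.6554 360.0772] [272.8344 229.994 ] [286.1219 163.5481]
[317.0849 311.6222] [275.3349 253.9436] [287.4831 191.5615]
W [(array([318.5, 277.4]), 0.79, array([ 0.635 , -0.0948, -0.    ]))]
S [(array([276.7, 276.8]), 0.85, array([ 0.6355, -0.1   ,  0.    ]))]
D [(array([289.6, 215.9]), 0.62, array([ 0.6304, -0.1008,  0.    ])), (array([291.9, 331.4]), 0.38, array([0.5582, 0.2366, 0.    ]))]
[0.6581 0.0316 0.145 ]
[0.6583 0.0327 0.15  ]
[0.6585 0.0339 0.155 ]
```

```bash
python3 - <<'E'
from h import *
plan([.6567,.0227,.133],down(np.radians(-11.2)))
E
```

```text
row [-0.002  0.01   0.664] [ 0.     0.    -0.019] rows>= 2.7
```

Request:
apply_moves(
  rows=[
    [0,0.01,0.25,0,0,0],
    [0,0.01,0.45,0,0,0],
    [0,0.01,0.6,0,0,0],
    [0,0.01,0.66,0,0,0],
    [0,0.01,0.66,0,0,0],
  ],
)

```text
clock: 4.03
tcp_pos: [0.6568, 0.0241, 0.1337]
orientation: [-2.455, -1.96, 0.001]
contact_force: [-0.0, 0.3, -0.8]
grip_width: 0.0855
gripper_force: 0.0
```

Request:
apply_moves(
  rows=[
    [0,0,0,0,0,0],
    [0,0,0,0,0,0],
    [0,0,0,0,0,0],
    [0,0,0,0,0,0],
  ],
  claw=0,
  newtons=20,
)

```text
clock: 4.53
tcp_pos: [0.6571, 0.0244, 0.1342]
orientation: [2.453, 1.961, 0.001]
contact_force: [0.6, 0.7, 0.1]
grip_width: 0.0123
gripper_force: 0.0
```

```bash
python3 - <<'E'
from h import *
np.set_printoptions(precision=4,suppress=True)
p=r.grab_frame("wrist");save(p,"w2")
s=r.get_obs();print(s)
# arc: rows relative to current tool frame, turning about column
C=np.array([.633,-.097]);R0=R.from_rotvec(s["orientation"]).as_matrix();p0=s["tcp_pos"]
for a in range(10,111,10):
    Q=R.from_rotvec([0,0,np.radians(a)]).as_matrix()
    d=R0.T@(Q@(p0-[*C,0])+[*C,0]-p0);w=R.from_matrix(R0.T@Q@R0).as_rotvec()
    print(a,np.round(d/.25,3),np.round(w/(np.pi/2),3))
E
```

```text
{'clock': 4.575, 'joints': array([ 0.1723,  0.5555, -0.4291,  1.6437,  0.264 ,  0.9998, -0.5654]), 'qvel': array([ 0.0013,  0.0026, -0.0007,  0.0033,  0.0022,  0.0002,  0.0014]), 'tau': array([ -0.0011, -60.3961,  -5.5591, -25.6193,   0.0118,  -0.0006,
        -0.0001]), 'tcp_pos': array([0.657 , 0.0244, 0.1341]), 'orientation': array([2.4536, 1.9615, 0.0004]), 'contact_force': array([-0.4533,  0.6806,  0.0521]), 'moment': array([0.0019, 0.0049, 0.0003]), 'gripper_force': 0.0, 'grip_width': 0.0046716995963425835}
10 [-0.01  -0.086 -0.   ] [ 0.     0.    -0.111]
20 [-0.034 -0.168 -0.   ] [ 0.     0.    -0.222]
30 [-0.073 -0.246 -0.   ] [ 0.     0.    -0.333]
40 [-0.124 -0.315 -0.   ] [ 0.     0.    -0.444]
50 [-0.187 -0.374 -0.   ] [ 0.     0.    -0.556]
60 [-0.259 -0.422 -0.   ] [ 0.     0.    -0.667]
70 [-0.338 -0.456 -0.   ] [ 0.     0.    -0.778]
80 [-0.422 -0.476 -0.   ] [ 0.     0.    -0.889]
90 [-0.508 -0.482 -0.   ] [ 0.  0. -1.]
100 [-0.594 -0.472 -0.   ] [ 0.     0.    -1.111]
110 [-0.677 -0.447 -0.   ] [ 0.     0.    -1.222]
```

View pics/w2.png

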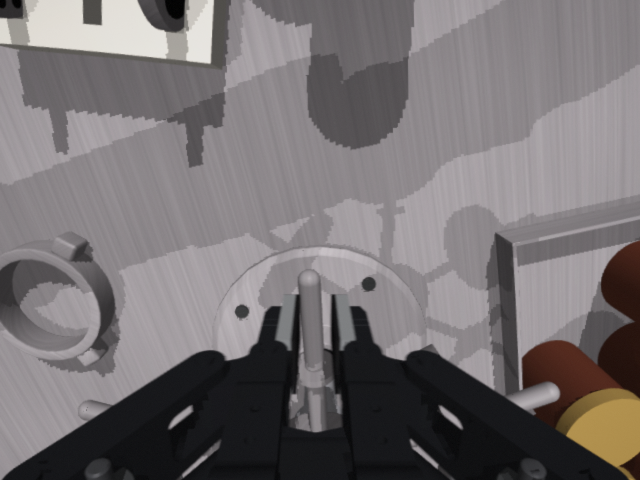

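```bash
python3 - <<'E'
from h import *
np.set_printoptions(precision=4,suppress=True)
S=r.grab_frame("scene");D=r.grab_frame("side");W=r.grab_frame("wrist");save(W,"w3")
s=r.get_obs();print(s["grip_width"],s["gripper_force"],s["contact_force"],s["tcp_pos"]);print(W["eye"],W["intrinsics"][0])
W1=dict(W);W1["eye"]=[.67243,.10914,.46564];W1["attitude"]=[-.3114,.0319,-.2074]
print(tri([ray(W,(310,272)),ray(W1,(317,209))]))
for z in(.12,.13,.14,.15,.16,.17):print(z,onz(W,(310,272),z),onz(W1,(317,209),z))
a=cv2.resize(S["pixels"][200:290,230:350],(400,300));b=cv2.resize(D["pixels"][140:240,220:350],(400,300));c=cv2.resize(W["pixels"][230:450,200:440],(400,300))
cv2.imwrite("pics/c2.png",np.hstack([a[:,:400],b])[:,:,::-1]);cv2.imwrite("pics/c2.png",np.vstack([np.hstack([a,b]),np.hstack([c,c])])[:,:,::-1])
E
```

```text
-0.00015769614454027003 0.0 [-0.0409 -0.2308 -0.9521] [0.6569 0.0245 0.1338]
[0.6749 0.1026 0.301 ] [371.5157   0.     315.1108]
(array([0.6577, 0.0336, 0.1333]), [0.0006850998059929797, 0.0006850998059931497])
0.12 [0.6557 0.0284 0.12  ] [0.6578 0.0304 0.12  ]
0.13 [0.6568 0.0325 0.13  ] [0.6583 0.0326 0.13  ]
0.14 [0.6578 0.0366 0.14  ] [0.6587 0.0349 0.14  ]
0.15 [0.6589 0.0407 0.15  ] [0.6591 0.0372 0.15  ]
0.16 [0.6599 0.0448 0.16  ] [0.6595 0.0395 0.16  ]
0.17 [0.661  0.0489 0.17  ] [0.6599 0.0418 0.17  ]
```

View pics/c2.png

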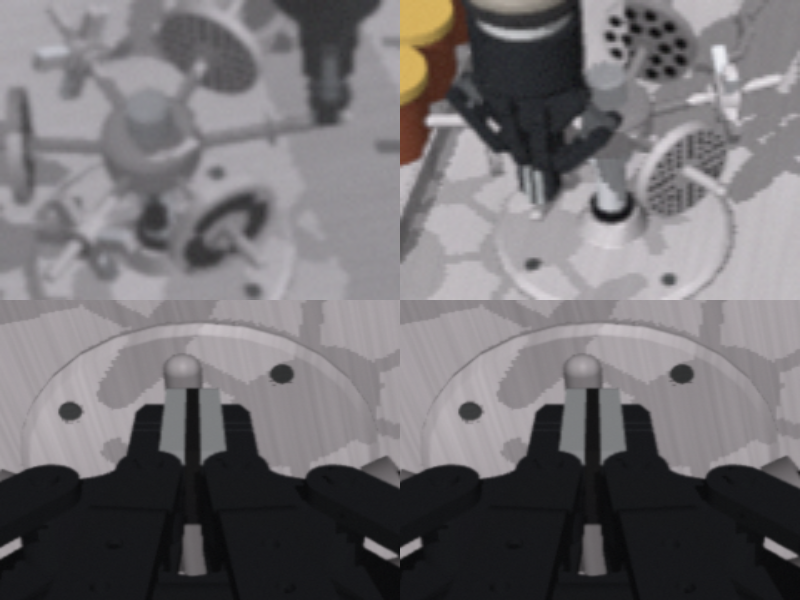

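Request:
apply_moves(
  rows=[
    [0,0,0.006,0,0,0],
    [0,0,0.006,0,0,0],
  ],
)

```text
clock: 4.97
tcp_pos: [0.6571, 0.0246, 0.1326]
orientation: [2.454, 1.962, 0.001]
contact_force: [-0.4, -0.7, 2.2]
grip_width: -0.0001
gripper_force: 1.4
```

Request:
apply_moves(
  rows=[
    [0,0,0.006,0,0,0],
    [0,0,0.006,0,0,0],
  ],
)

```text
clock: 5.22
tcp_pos: [0.6575, 0.0246, 0.1322]
orientation: [2.453, 1.961, 0.002]
contact_force: [-3.4, -0.2, 8.3]
grip_width: -0.0003
gripper_force: 4.5
```

Request:
apply_moves(
  rows=[
    [0,0,0.006,0,0,0],
    [0,0,0.006,0,0,0],
  ],
)

```text
clock: 5.48
tcp_pos: [0.6585, 0.0245, 0.1319]
orientation: [2.452, 1.96, 0.005]
contact_force: [-2.5, -0.7, 13.7]
grip_width: -0.0005
gripper_force: 7.1
```

Request:
apply_moves(
  rows=[
    [0,-0.01,-0.1,0,0,0],
    [0,-0.01,-0.1,0,0,0],
    [0,-0.01,-0.1,0,0,0],
    [0,-0.01,-0.1,0,0,0],
    [0,-0.01,-0.1,0,0,0],
  ],
  claw=0.6,
)

```text
clock: 6.1
tcp_pos: [0.654, 0.0249, 0.1535]
orientation: [-2.453, -1.961, 0.002]
contact_force: [-0.0, -0.2, 0.1]
grip_width: 0.0516
gripper_force: 0.0
```

Request:
apply_moves(
  rows=[
    [0,0,0.08,0,0,0],
    [0,0,0.19,0,0,0],
    [0,0,0.19,0,0,0],
  ],
)

```text
clock: 6.48
tcp_pos: [0.6519, 0.0246, 0.1032]
orientation: [-2.451, -1.96, 0.008]
contact_force: [-0.7, -0.5, 0.5]
grip_width: 0.0512
gripper_force: 0.0
```

Request:
apply_moves(
  rows=[
    [0,0,0,0,0,0],
    [0,0,0,0,0,0],
    [0,0,0,0,0,0],
    [0,0,0,0,0,0],
    [0,0,0,0,0,0],
  ],
  claw=0,
  newtons=20,
)

```text
clock: 7.1
tcp_pos: [0.6555, 0.0251, 0.1078]
orientation: [2.453, 1.961, 0.003]
contact_force: [1.8, -0.8, 4.3]
grip_width: 0.0098
gripper_force: 19.7
```

Request:
apply_moves(
  rows=[
    [-0.008,-0.069,0,0,0,-0.089],
    [-0.025,-0.136,0,0,0,-0.178],
    [-0.05,-0.2,0,0,0,-0.267],
    [-0.083,-0.26,0,0,0,-0.356],
    [-0.124,-0.315,0,0,0,-0.444],
  ],
)

```text
clock: 7.72
tcp_pos: [0.5733, 0.0109, 0.1078]
orientation: [1.628, 2.681, 0.004]
contact_force: [10.0, -5.2, -1.0]
grip_width: 0.0091
gripper_force: 21.6
```

Request:
apply_moves(
  rows=[
    [-0.008,-0.069,0,0,0,-0.089],
    [-0.025,-0.136,0,0,0,-0.178],
    [-0.05,-0.2,0,0,0,-0.267],
    [-0.083,-0.26,0,0,0,-0.356],
    [-0.124,-0.315,0,0,0,-0.444],
  ],
)

```text
clock: 8.35
tcp_pos: [0.5198, -0.0521, 0.108]
orientation: [0.612, 3.071, 0.005]
contact_force: [16.7, -0.1, -8.8]
grip_width: 0.0094
gripper_force: 20.0
```

```bash
python3 - <<'E'
from h import *
np.set_printoptions(precision=4,suppress=True)
s=r.get_obs();print(s["tcp_pos"],s["orientation"],s["joints"],s["contact_force"],s["grip_width"],s["clock"])
plan([.509,-.097,.108],down(np.pi/2))
E
```

```text
[ 0.5198 -0.0521  0.108 ] [0.6123 3.0713 0.005 ] [ 0.6122  0.4589 -0.7844  1.9779  0.4246  0.8626  0.7769] [16.7464 -0.124  -8.833 ] 0.009405698447069706 8.35
row [-0.029 -0.182 -0.001] [ 0.002  0.006 -0.251] rows>= 2.1
```

Request:
apply_moves(
  rows=[
    [-0.016,-0.06,0,0,0,-0.083],
    [-0.028,-0.12,0,0,0,-0.167],
    [-0.045,-0.182,0,0,0,-0.25],
    [-0.045,-0.182,0,0,0,-0.25],
    [-0.045,-0.182,0,0,0,-0.25],
  ],
)

```text
clock: 8.98
tcp_pos: [0.5118, -0.0979, 0.108]
orientation: [0.008, 3.133, 0.002]
contact_force: [10.4, -0.2, -3.6]
grip_width: 0.0092
gripper_force: 21.2
```

```bash
python3 - <<'E'
from h import *
np.set_printoptions(precision=4,suppress=True)
s=r.get_obs();print(s["tcp_pos"],s["orientation"],s["joints"],s["contact_force"],s["grip_width"],s["clock"])
plan([.512,-.097,.108],down(np.pi/2))
E
```

```text
[ 0.5118 -0.0979  0.108 ] [0.0085 3.1335 0.0017] [ 0.7623  0.4861 -0.8678  1.9756  0.477   0.8867  1.2085] [10.3568 -0.2227 -3.5725] 0.009183970840265544 8.975
row [-0.001  0.004 -0.   ] [ 0.001  0.005 -0.003] rows>= 0.1
```

Request:
apply_moves(
  rows=[
    [0,0,0,0,0,0],
    [0,0,0,0,0,0],
    [0,0,0,0,0,0],
    [0,0,-0.06,0,0,0],
    [0,0,-0.16,0,0,0],
  ],
  claw=0.5,
)

```text
clock: 9.6
tcp_pos: [0.5071, -0.0976, 0.1474]
orientation: [-0.008, -3.14, -0.001]
contact_force: [0.3, 0.3, 0.4]
grip_width: 0.0428
gripper_force: 0.0
```

Request:
apply_moves(
  rows=[
    [0,0,0,0,0,0],
    [0,0,0,0,0,0],
    [0,0,0,0,0,0],
    [0,0,0,0,0,0],
    [0,0,0,0,0,0],
  ],
  claw=0,
)

```text
clock: 10.22
tcp_pos: [0.5075, -0.0977, 0.1465]
orientation: [-0.008, -3.141, -0.0]
contact_force: [-0.5, 0.1, -0.8]
grip_width: 0.0003
gripper_force: 0.0
```

```bash
python3 - <<'E'
from h import *
np.set_printoptions(precision=4,suppress=True)
s=r.get_obs();print(s["tcp_pos"],s["orientation"],s["contact_force"],s["grip_width"],s["clock"])
plan([.518,-.097,.134],down(np.pi/2))
E
```

```text
[ 0.5075 -0.0977  0.1465] [-0.008  -3.141  -0.0004] [-0.5129  0.0562 -0.7565] 0.00033440764272577944 10.225
row [-0.042  0.003  0.05 ] [ 0.    -0.    -0.003] rows>= 0.3
```

Request:
apply_moves(
  rows=[
    [-0.042,0.003,0.046,0,0,0],
    [-0.042,0.003,0.05,0,0,0],
    [-0.042,0.003,0.05,0,0,0],
  ],
)

```text
clock: 10.6
tcp_pos: [0.5181, -0.0968, 0.1338]
orientation: [-0.008, -3.141, -0.001]
contact_force: [-0.1, -0.3, 0.6]
grip_width: -0.0005
gripper_force: 0.0
```

Request:
apply_moves(
  rows=[
    [0,0,0.005,0,0,0],
    [0,0,0.005,0,0,0],
  ],
)

```text
clock: 10.85
tcp_pos: [0.5181, -0.0972, 0.1331]
orientation: [-0.008, -3.142, 0.0]
contact_force: [-0.5, -0.7, 0.4]
grip_width: 0.0002
gripper_force: 0.0
```

Request:
apply_moves(
  rows=[
    [0,0,0.005,0,0,0],
    [0,0,0.005,0,0,0],
  ],
)

```text
clock: 11.1
tcp_pos: [0.5183, -0.0972, 0.1319]
orientation: [0.008, 3.141, -0.0]
contact_force: [-0.4, -0.1, 1.0]
grip_width: -0.0004
gripper_force: 0.2
```

Request:
apply_moves(
  rows=[
    [0,0,0.005,0,0,0],
    [0,0,0.005,0,0,0],
  ],
)

```text
clock: 11.35
tcp_pos: [0.5184, -0.0972, 0.1312]
orientation: [0.008, 3.141, -0.001]
contact_force: [-3.4, -0.5, 7.3]
grip_width: -0.0003
gripper_force: 3.4
```

Request:
apply_moves(
  rows=[
    [0,0,-0.25,0,0,0],
    [0,0.1,-0.45,0,0,0],
    [0,0.3,-0.45,0,0,0],
    [0,0.5,-0.45,0,0,0],
    [0,0.7,-0.45,0,0,0],
  ],
)

```text
clock: 11.98
tcp_pos: [0.519, 0.0791, 0.2432]
orientation: [0.009, 3.141, -0.001]
contact_force: [0.5, 0.1, 0.8]
grip_width: -0.0002
gripper_force: 0.0
```

Request:
apply_moves(
  rows=[
    [0,0.15,0,0,0,0.11],
    [0,0.3,0,0,0,0.22],
    [0,0.45,0,0,0,0.33],
    [0,0.55,0,0,0,0.44],
    [0,0.55,0,0,0,0.55],
  ],
)

```text
clock: 12.6
tcp_pos: [0.5189, 0.2184, 0.2431]
orientation: [-1.324, -2.848, -0.002]
contact_force: [-0.7, -0.2, 0.2]
grip_width: -0.0004
gripper_force: 0.0
```

Request:
apply_moves(
  rows=[
    [0,0,0,0,0,0.11],
    [0,0,0,0,0,0.22],
    [0,0,0,0,0,0.33],
    [0,0,0,0,0,0.44],
    [0,0,0,0,0,0.55],
  ],
)

```text
clock: 13.22
tcp_pos: [0.5197, 0.2154, 0.2428]
orientation: [-2.4, -2.027, 0.0]
contact_force: [-0.0, 0.2, -0.1]
grip_width: -0.0001
gripper_force: 0.0
```

```bash
python3 - <<'E'
from h import *
np.set_printoptions(precision=4,suppress=True)
W=r.grab_frame("wrist");save(W,"w4")
s=r.get_obs();print(s["tcp_pos"],s["orientation"],s["joints"],s["clock"])
for t,z in(("plate_center",.051),("kidney_center",.051),("rack",0)):
    print(t,[(np.round(d["point"],1),round(d["conf"],2),onz(W,d["point"],z)) for d in r.landmark_of(W,t)[:3]])
m=r.outline_of(W,"rack")
if m:
    print(m[0]["rect"],m[0]["conf"])
    q=cv2.minAreaRect(np.argwhere(m[0]["pixels"])[:,::-1].astype(np.float32));b=cv2.boxPoints(q);print(b,[onz(W,u,.033) for u in b])
for d in r.outline_of(W,"plate_center")[:3]: print(d["rect"],d["conf"])
E
```

```text
[0.5196 0.2154 0.243 ] [ 2.4063  2.0197 -0.0002] [ 0.0258  0.3292 -0.6584  1.7519  0.22    1.1353 -0.8745] 13.275
plate_center [(array([184.5, 210.2]), 0.88, array([0.3913, 0.2318, 0.051 ])), (array([294.7, 169.3]), 0.87, array([0.5071, 0.2526, 0.051 ]))]
kidney_center [(array([406. , 189.6]), 0.74, array([0.6107, 0.2152, 0.051 ])), (array([511.3, 158.1]), 0.43, array([0.7151, 0.2292, 0.051 ]))]
rack [(array([348.2, 176.5]), 0.95, array([0.56  , 0.2291, 0.    ]))]
[265.7, 109.7, 171.9, 133.3] 0.56
[[260.6607 215.9605]
 [279.5171 107.0126]
 [439.2141 134.6525]
 [420.3577 243.6004]] [array([0.4618, 0.209 , 0.033 ]), array([0.5023, 0.3117, 0.033 ]), array([0.6526, 0.2605, 0.033 ]), array([0.6244, 0.1502, 0.033 ])]
[281.4, 127.5, 26.8, 89.6] 0.91
[141.9, 185.5, 85.3, 52.3] 0.78
```

View pics/w4.png

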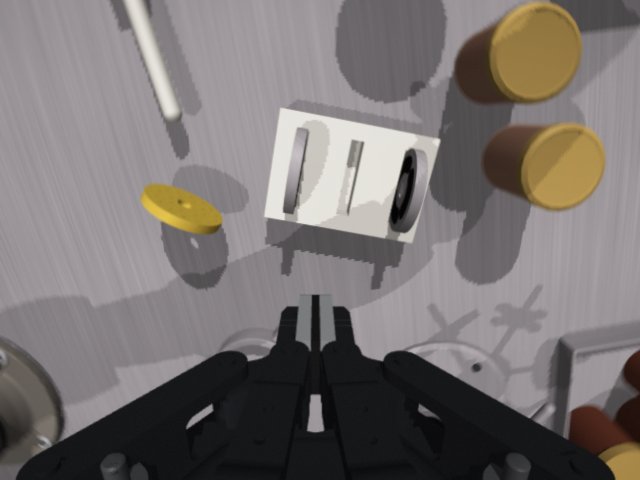

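```bash
python3 - <<'E'
from h import *
np.set_printoptions(precision=4,suppress=True)
W=r.grab_frame("wrist")
a,b=onz(W,(302,128),.051),onz(W,(290.5,213),.051);print(a,b,(a+b)/2,np.linalg.norm(a-b))
for d in r.landmark_of(W,"plate_center")[:2]: print(d["point"],onz(W,d["point"],.051))
for z in (.105,.095): plan([.5075,.251,z],down(np.radians(-19.5)))
E
```

```text
[0.5203 0.2891 0.051 ] [0.4952 0.2108 0.051 ] [0.5078 0.25   0.051 ] 0.08219922766271084
[181.4, 206.9] [0.3891 0.2345 0.051 ]
[293.7, 170.9] [0.5057 0.2512 0.051 ]
row [ 0.133 -0.071  0.552] [-0.    -0.     0.114] rows>= 2.3
row [ 0.133 -0.071  0.592] [-0.    -0.     0.114] rows>= 2.4
```

Request:
apply_moves(
  rows=[
    [0.06,-0.03,0.1,0,0,0.06],
    [0.13,-0.07,0.3,0,0,0.11],
    [0.13,-0.07,0.5,0,0,0.11],
    [0.13,-0.07,0.58,0,0,0.11],
    [0.13,-0.07,0.58,0,0,0.11],
  ],
)

```text
clock: 14.25
tcp_pos: [0.5075, 0.2498, 0.0974]
orientation: [-2.56, -1.82, 0.003]
contact_force: [0.2, -0.0, -0.2]
grip_width: 0.0001
gripper_force: 0.0
```

Request:
apply_moves(
  rows=[
    [0,0,0.006,0,0,0],
    [0,0,0.012,0,0,0],
    [0,0,0.012,0,0,0],
  ],
)

```text
clock: 14.62
tcp_pos: [0.5084, 0.2504, 0.096]
orientation: [2.561, 1.819, 0.002]
contact_force: [0.3, -0.5, 0.1]
grip_width: 0.0002
gripper_force: 0.0
```

Request:
apply_moves(
  rows=[
    [0,0,0.006,0,0,0],
    [0,0,0.006,0,0,0],
  ],
)

```text
clock: 14.88
tcp_pos: [0.5078, 0.2502, 0.0935]
orientation: [2.561, 1.82, -0.0]
contact_force: [0.5, -0.1, -0.2]
grip_width: -0.0001
gripper_force: 0.0
```

Request:
apply_moves(
  rows=[
    [0,0,0.006,0,0,0],
    [0,0,0.006,0,0,0],
  ],
)

```text
clock: 15.12
tcp_pos: [0.5077, 0.2502, 0.0918]
orientation: [-2.561, -1.82, 0.001]
contact_force: [-0.1, -1.1, -0.1]
grip_width: -0.0001
gripper_force: 0.0
```

Request:
apply_moves(
  rows=[
    [0,0,0.005,0,0,0],
    [0,0,0.005,0,0,0],
  ],
)

```text
clock: 15.38
tcp_pos: [0.5077, 0.2502, 0.0906]
orientation: [-2.561, -1.82, 0.0]
contact_force: [0.5, 0.0, 0.3]
grip_width: 0.0
gripper_force: 0.0
```

Request:
apply_moves(
  rows=[
    [0,0,0.005,0,0,0],
    [0,0,0.005,0,0,0],
  ],
)

```text
clock: 15.62
tcp_pos: [0.5078, 0.2502, 0.0894]
orientation: [-2.561, -1.82, 0.0]
contact_force: [-0.0, 0.9, 0.7]
grip_width: -0.0004
gripper_force: 0.0
```

Request:
apply_moves(
  rows=[
    [0,0,0.004,0,0,0],
    [0,0,0.004,0,0,0],
  ],
)

```text
clock: 15.88
tcp_pos: [0.5078, 0.2502, 0.0884]
orientation: [2.561, 1.82, -0.0]
contact_force: [-0.5, 0.9, -0.2]
grip_width: -0.0001
gripper_force: 0.0
```

Request:
apply_moves(
  rows=[
    [0,0,0.004,0,0,0],
    [0,0,0.004,0,0,0],
  ],
)

```text
clock: 16.12
tcp_pos: [0.5078, 0.2503, 0.0874]
orientation: [-2.561, -1.82, 0.0]
contact_force: [-0.1, -0.5, -0.1]
grip_width: -0.0003
gripper_force: 0.0
```

Request:
apply_moves(
  rows=[
    [0,0,0.004,0,0,0],
    [0,0,0.004,0,0,0],
  ],
)

```text
clock: 16.38
tcp_pos: [0.5078, 0.2502, 0.0865]
orientation: [2.561, 1.82, -0.0]
contact_force: [0.3, 0.1, -0.7]
grip_width: -0.0002
gripper_force: 0.0
```

Request:
apply_moves(
  rows=[
    [0,0,0.004,0,0,0],
    [0,0,0.004,0,0,0],
  ],
)

```text
clock: 16.62
tcp_pos: [0.5078, 0.2502, 0.0854]
orientation: [2.561, 1.82, -0.0]
contact_force: [1.0, 0.8, -0.2]
grip_width: -0.0
gripper_force: 0.0
```

```bash
python3 - <<'E'
from h import *
W=r.grab_frame("wrist");S=r.grab_frame("scene");D=r.grab_frame("side")
a=cv2.resize(S["pixels"][170:260,340:460],(400,300));b=cv2.resize(D["pixels"][240:360,240:400],(400,300));c=cv2.resize(W["pixels"][150:390,160:480],(400,300))
cv2.imwrite("pics/c5.png",np.vstack([np.hstack([a,b]),np.hstack([c,c])])[:,:,::-1])
s=r.get_obs();print(s["tcp_pos"],s["contact_force"])
E
```

```text
[0.50784485 0.25024293 0.08553693] [-0.32193775 -0.25169903 -0.34720145]
```

View pics/c5.png

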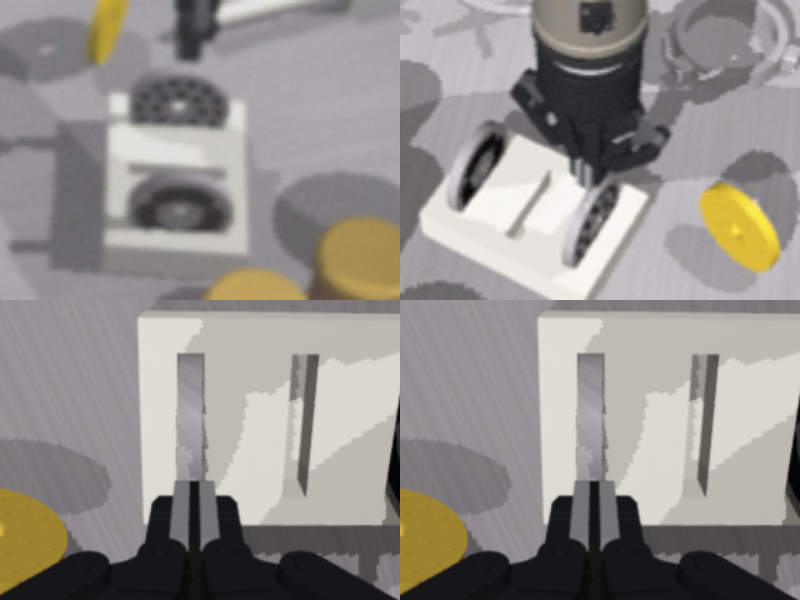

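```bash
python3 - <<'E'
from h import *
np.set_printoptions(precision=1,suppress=True)
W=r.grab_frame("wrist");S=r.grab_frame("scene");D=r.grab_frame("side")
s=r.get_obs();t=s["tcp_pos"]
u=np.array([np.cos(np.radians(72)),np.sin(np.radians(72)),0]);c=np.array([.5075,.2505,.051])
for n,X in(("tcp",t),("tcp-10up",t+[0,0,.01]),("platetop",c+[0,0,.041]),("end+",c+.041*u),("end-",c-.041*u)):
    print(n,proj(W,X),proj(S,X),proj(D,X))
cr=lambda v,o,k:np.array(v)
print("crop coords: W ((u-160)/.8,(v-150)/.8) S((u-340)*3.33,(v-170)*3.33) D((u-240)*2.5,(v-240)*2.5)")
m=r.outline_of(W,"plate_center");print([(d["rect"],d["conf"]) for d in m[:2]])
for p in(S,D): print([(d["rect"],d["conf"]) for d in r.outline_of(p,"plate_center")[:2]],[d["point"] for d in r.landmark_of(p,"plate_center")[:2]])
E
```

```text
tcp [314.  289.8] [394.9 192.5] [314.  318.4]
tcp-10up [314.  299.1] [395.3 189.8] [314.  315.6]
platetop [313.2 295.5] [395.2 190.7] [314.1 316.7]
end+ [311.7 194.3] [408.8 201.9] [304.7 343.2]
end- [314.9 325.4] [378.3 200.5] [323.1 312.7]
crop coords: W ((u-160)/.8,(v-150)/.8) S((u-340)*3.33,(v-170)*3.33) D((u-240)*2.5,(v-240)*2.5)
[([79.5, 296.5, 135.3, 96.1], 0.84), ([299.4, 191.8, 24.3, 104.3], 0.63)]
[([376.7, 190.4, 34.2, 18.9], 0.92), ([406.9, 151.2, 59.3, 28.1], 0.51)] [[394.7, 201.6], [370.1, 175.1]]
[([357.5, 315.3, 31.8, 31.5], 0.72), ([307.5, 311.5, 20.4, 37.1], 0.64)] [[370.8, 332.2], [314.1, 328.0]]
```

Request:
apply_moves(
  rows=[
    [0,0,0.006,0,0,0],
    [0,0,0.006,0,0,0],
  ],
)

```text
clock: 17.42
tcp_pos: [0.5077, 0.2502, 0.0839]
orientation: [2.561, 1.82, -0.0]
contact_force: [0.0, 0.3, 0.0]
grip_width: 0.0001
gripper_force: 0.0
```

Request:
apply_moves(
  rows=[
    [0,0,0.006,0,0,0],
    [0,0,0.006,0,0,0],
  ],
)

```text
clock: 17.68
tcp_pos: [0.5077, 0.2502, 0.0824]
orientation: [-2.561, -1.82, 0.0]
contact_force: [0.1, 0.6, -0.5]
grip_width: 0.0
gripper_force: 0.0
```

Request:
apply_moves(
  rows=[
    [0,0,0.006,0,0,0],
    [0,0,0.006,0,0,0],
  ],
)

```text
clock: 17.92
tcp_pos: [0.5077, 0.2503, 0.0809]
orientation: [2.561, 1.82, -0.0]
contact_force: [0.8, -0.2, 0.0]
grip_width: 0.0
gripper_force: 0.0
```

Request:
apply_moves(
  rows=[
    [0,0,0.006,0,0,0],
    [0,0,0.006,0,0,0],
  ],
)

```text
clock: 18.18
tcp_pos: [0.5077, 0.2502, 0.0794]
orientation: [-2.561, -1.82, 0.0]
contact_force: [-0.5, -0.4, -0.5]
grip_width: 0.0
gripper_force: 0.0
```

Request:
apply_moves(
  rows=[
    [0,0,0.008,0,0,0],
    [0,0,0.008,0,0,0],
  ],
)

```text
clock: 18.42
tcp_pos: [0.5077, 0.2502, 0.0774]
orientation: [-2.561, -1.82, 0.0]
contact_force: [0.0, -0.4, 0.3]
grip_width: -0.0001
gripper_force: 0.0
```

Request:
apply_moves(
  rows=[
    [0,0,0.006,0,0,0],
    [0,0,0.006,0,0,0],
  ],
)

```text
clock: 18.68
tcp_pos: [0.5078, 0.2502, 0.0759]
orientation: [2.561, 1.82, -0.0]
contact_force: [-0.6, 1.3, -0.1]
grip_width: 0.0002
gripper_force: 0.0
```

Request:
apply_moves(
  rows=[
    [0,0,0.006,0,0,0],
    [0,0,0.006,0,0,0],
  ],
)

```text
clock: 18.92
tcp_pos: [0.5078, 0.2502, 0.0744]
orientation: [2.561, 1.82, -0.0]
contact_force: [-0.2, -0.5, 0.5]
grip_width: -0.0004
gripper_force: 0.0
```

```bash
python3 - <<'E'
from h import *
W=r.grab_frame("wrist");S=r.grab_frame("scene");D=r.grab_frame("side")
a=cv2.resize(S["pixels"][165:225,360:440],(400,300));b=cv2.resize(D["pixels"][280:355,270:370],(400,300));c=cv2.resize(W["pixels"][150:390,160:480],(400,300))
cv2.imwrite("pics/c6.png",np.vstack([np.hstack([a,b]),np.hstack([c,c])])[:,:,::-1])
E
```

```text
(no output)
```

View pics/c6.png

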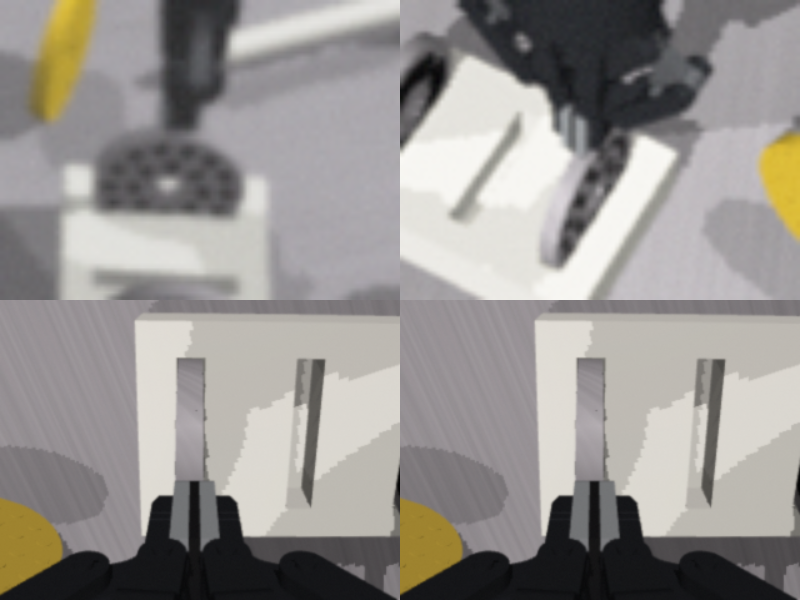

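Request:
apply_moves(
  rows=[
    [0,0,0.004,0,0,0],
    [0,0,0.004,0,0,0],
  ],
)

```text
clock: 19.32
tcp_pos: [0.5078, 0.2502, 0.0735]
orientation: [2.561, 1.82, -0.0]
contact_force: [-0.2, 0.7, -0.4]
grip_width: 0.0002
gripper_force: 0.0
```

Request:
apply_moves(
  rows=[
    [0,0,0.004,0,0,0],
    [0,0,0.004,0,0,0],
  ],
)

```text
clock: 19.58
tcp_pos: [0.5077, 0.2502, 0.0724]
orientation: [-2.561, -1.82, 0.0]
contact_force: [-0.0, -1.3, -0.2]
grip_width: 0.0002
gripper_force: 0.0
```

Request:
apply_moves(
  rows=[
    [0,0,0.004,0,0,0],
    [0,0,0.004,0,0,0],
  ],
)

```text
clock: 19.82
tcp_pos: [0.5078, 0.2502, 0.0714]
orientation: [-2.561, -1.82, 0.0]
contact_force: [-0.6, -0.0, 0.4]
grip_width: 0.0
gripper_force: 0.0
```

Request:
apply_moves(
  rows=[
    [0,0,0.004,0,0,0],
    [0,0,0.004,0,0,0],
  ],
)

```text
clock: 20.08
tcp_pos: [0.5077, 0.2502, 0.0704]
orientation: [-2.561, -1.82, 0.0]
contact_force: [-0.7, 0.5, 0.5]
grip_width: 0.0001
gripper_force: 0.0
```

Request:
apply_moves(
  rows=[
    [0,0,0.006,0,0,0],
    [0,0,0.006,0,0,0],
  ],
)

```text
clock: 20.32
tcp_pos: [0.5077, 0.2503, 0.0689]
orientation: [-2.561, -1.82, 0.0]
contact_force: [-0.4, 0.5, -0.2]
grip_width: 0.0
gripper_force: 0.0
```

Request:
apply_moves(
  rows=[
    [0,0,0.006,0,0,0],
    [0,0,0.006,0,0,0],
  ],
)

```text
clock: 20.58
tcp_pos: [0.5077, 0.2502, 0.0674]
orientation: [2.561, 1.82, -0.0]
contact_force: [-0.8, 0.0, -0.5]
grip_width: -0.0003
gripper_force: 0.0
```

```bash
python3 - <<'E'
from h import *
W=r.grab_frame("wrist");S=r.grab_frame("scene");D=r.grab_frame("side")
a=cv2.resize(S["pixels"][165:225,360:440],(400,300),interpolation=2);b=cv2.resize(D["pixels"][280:355,270:370],(400,300),interpolation=2);c=cv2.resize(W["pixels"][180:360,220:460],(800,600))
cv2.imwrite("pics/c7.png",np.hstack([a,b])[:,:,::-1]);cv2.imwrite("pics/c7w.png",c[:,:,::-1])
print(r.get_obs()["contact_force"])
E
```

```text
[ 0.95836821 -0.12516792  0.45995745]
```

View pics/c7.png

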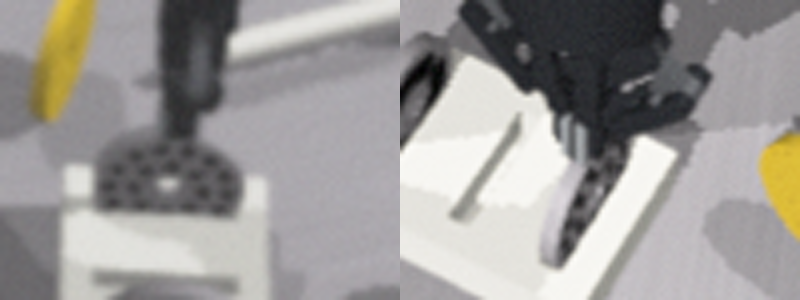

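Request:
apply_moves(
  rows=[
    [0,0,0.005,0,0,0],
    [0,0,0.005,0,0,0],
  ],
)

```text
clock: 20.98
tcp_pos: [0.5085, 0.2508, 0.0671]
orientation: [2.56, 1.82, 0.003]
contact_force: [0.1, -0.8, 6.0]
grip_width: -0.0003
gripper_force: 2.7
```

Request:
apply_moves(
  rows=[
    [0,0,0.005,0,0,0],
    [0,0,0.005,0,0,0],
  ],
)

```text
clock: 21.22
tcp_pos: [0.5096, 0.2514, 0.067]
orientation: [2.56, 1.819, 0.006]
contact_force: [-0.2, -1.5, 12.7]
grip_width: -0.0002
gripper_force: 6.2
```

Request:
apply_moves(
  rows=[
    [0,0,0.005,0,0,0],
    [0,0,0.005,0,0,0],
  ],
)

```text
clock: 21.48
tcp_pos: [0.5107, 0.252, 0.067]
orientation: [2.56, 1.819, 0.01]
contact_force: [-0.1, -1.5, 18.9]
grip_width: 0.0
gripper_force: 9.6
```

```bash
python3 - <<'E'
from h import *
np.set_printoptions(precision=4,suppress=True)
W=r.grab_frame("wrist");s=r.get_obs();print(s["tcp_pos"],s["contact_force"])
Rc=R.from_rotvec(s["orientation"]).as_matrix()
for x in(0,.011,.014):
  for z in(0,-.01,-.02,-.03,-.04): print(x,z,proj(W,s["tcp_pos"]+Rc@np.array([x,0,z])))
g=cv2.cvtColor(W["pixels"],cv2.COLOR_RGB2GRAY)
for c in(300,306,310,314,318,322,328): print(c,g[270:330:3,c])
print(g[298,285:350])
E
```

```text
[0.5107 0.2519 0.067 ] [-0.3066 -0.9032 18.7149]
0 0 [313.9932 289.9138]
0 -0.01 [313.9684 299.1914]
0 -0.02 [313.9409 309.5248]
0 -0.03 [313.9102 321.1017]
0 -0.04 [313.8757 334.1563]
0.011 0 [313.9528 269.3514]
0.011 -0.01 [313.9251 277.691 ]
0.011 -0.02 [313.8942 287.0056]
0.011 -0.03 [313.8596 297.4744]
0.011 -0.04 [313.8206 309.3228]
0.014 0 [313.9416 263.6015]
0.014 -0.01 [313.913  271.6688]
0.014 -0.02 [313.8812 280.6861]
0.014 -0.03 [313.8455 290.8297]
0.014 -0.04 [313.8052 302.3214]
300 [158 159 156 155 150 147 145 143 123 113 115 117 117 117 115 116 116 116
 115 117]
306 [161 159 155 156 155 153 152 148 127 115 116 117 116 115 117 117 116 115
 116 116]
310 [164 161 158 157 154 152 150 148 127 114 114 113 105 105 104 104  97  96
  97  95]
314 [161 160 160 160 157 154 151 147 106  17  18  17  19  18  16  16  17  17
  17  18]
318 [162 161 159 157 158 156 154 149 107  26  25  26  22  23  23  22  21  22
  20  18]
322 [146 146 169 170 148 145 140 137 120 116 115 115 116 116 116 116 116 116
 116 115]
328 [185 186 186 185 186 185 186 186 156 117 117 117 116 115 116 117 116 117
 116 117]
[218 218 218 219 218 218 218 218 219 218 218 204 156  84  89 113 117 116
 116 116 116 117 116 116 115 113  89  30  19  18  18  16  18  26  73 112
 117 117 116 116 116 116 116 115 117 118 137 167 185 185 184 186 186 186
 186 185 185 186 186 187 201 214 216 216 216]
```

Request:
apply_moves(
  rows=[
    [0,-0.006,-0.1,0,0,0],
    [0,-0.006,-0.1,0,0,0],
    [0,-0.006,-0.1,0,0,0],
    [0,-0.006,-0.1,0,0,0],
  ],
  claw=0.5,
)

```text
clock: 22.02
tcp_pos: [0.5059, 0.2503, 0.0879]
orientation: [-2.561, -1.82, 0.002]
contact_force: [0.2, 0.3, -1.0]
grip_width: 0.0426
gripper_force: 0.0
```

Request:
apply_moves(
  rows=[
    [0,0,0.1,0,0,0],
    [0,0,0.178,0,0,0],
    [0,0,0.178,0,0,0],
  ],
)

```text
clock: 22.4
tcp_pos: [0.5049, 0.2499, 0.0423]
orientation: [-2.56, -1.82, 0.006]
contact_force: [-0.4, -0.8, -0.2]
grip_width: 0.0426
gripper_force: 0.0
```

Request:
apply_moves(
  rows=[
    [0,0,0,0,0,0],
    [0,0,0,0,0,0],
    [0,0,0,0,0,0],
    [0,0,0,0,0,0],
  ],
  claw=0,
  newtons=50,
)

```text
clock: 22.9
tcp_pos: [0.5068, 0.2513, 0.0451]
orientation: [2.561, 1.82, 0.002]
contact_force: [-0.9, -0.2, 5.8]
grip_width: 0.0089
gripper_force: 51.2
```

Request:
apply_moves(
  rows=[
    [0,0,-0.1,0,0,0],
    [0,0,-0.3,0,0,0],
    [0,0,-0.5,0,0,0],
    [0,0,-0.68,0,0,0],
    [0,0,-0.68,0,0,0],
  ],
)

```text
clock: 23.52
tcp_pos: [0.5082, 0.2519, 0.2177]
orientation: [2.56, 1.819, 0.01]
contact_force: [0.4, -0.3, -3.6]
grip_width: 0.0089
gripper_force: 50.1
```

```bash
cat >> h.py <<'E'
C10,S10=np.cos(np.radians(10)),np.sin(np.radians(10))
RT=np.column_stack([[0,1,0],[C10,0,-S10],[-S10,0,-C10]])
def peg(rad,dz=0,hub=.135,cx=.633,y=-.0975): return np.array([cx-rad,y,hub+(rad-.035)*.17633+dz])
OFF=np.array([0,0,-.0059])
def planplate(P): plan(P-RT@OFF,RT)
def where():
    s=r.get_obs(); Rc=R.from_rotvec(s["orientation"]).as_matrix(); p=s["tcp_pos"]+Rc@OFF
    print("plate",np.round(p,4),"r",round(.633-p[0],4),"dz from axis",round(p[2]-peg(.633-p[0])[2],4),"axis",np.round(Rc[:,1],3),"F",np.round(s["contact_force"],1),"grip",s["grip_width"],s["gripper_force"],"t",s["clock"])
E
python3 - <<'E'
from h import *
where();print(r.get_obs()["joints"]); planplate(peg(.165)+[0,0,.06]); planplate(peg(.165))
E
```

```text
plate [0.5082 0.2519 0.2236] r 0.1248 dz from axis 0.0728 axis [ 0.944 -0.329  0.005] F [ 0.4 -0.3 -3.6] grip 0.008915321692535472 50.103807342455866 t 23.525
[-0.05908212  0.35492713 -0.64113153  1.7773464   0.23980095  1.08115094
 -1.11813568]
row [-1.374  0.304  0.018] [ 0.114 -0.021 -0.213] rows>= 5.6
row [-1.375  0.303  0.258] [ 0.114 -0.021 -0.213] rows>= 5.7
```

Request:
apply_moves(
  rows=[
    [-0.15,0.03,0,0,0,0],
    [-0.35,0.08,0,0,0,0],
    [-0.55,0.13,0,0,0,0],
    [-0.75,0.17,0,0,0,0],
  ],
)

```text
clock: 24.02
tcp_pos: [0.4834, 0.0573, 0.2125]
orientation: [-2.56, -1.819, 0.004]
contact_force: [0.7, -0.5, -3.2]
grip_width: 0.0089
gripper_force: 50.0
```

Request:
apply_moves(
  rows=[
    [-0.2,0.04,0,0.03,0,-0.05],
    [-0.4,0.09,0.01,0.06,-0.01,-0.11],
    [-0.55,0.12,0.018,0.09,-0.02,-0.17],
    [-0.62,0.134,0.018,0.114,-0.02,-0.213],
    [-0.62,0.134,0.018,0.114,-0.02,-0.213],
  ],
)

```text
clock: 24.65
tcp_pos: [0.4647, -0.0992, 0.2079]
orientation: [-2.129, -2.122, 0.196]
contact_force: [0.2, 1.1, -2.3]
grip_width: 0.0095
gripper_force: 50.0
```

```bash
python3 - <<'E'
from h import *
S=r.grab_frame("scene");D=r.grab_frame("side");W=r.grab_frame("wrist")
where(); planplate(peg(.165)); np.set_printoptions(precision=4,suppress=True)
s=r.get_obs();Rc=R.from_rotvec(s["orientation"]).as_matrix();p=s["tcp_pos"]+Rc@OFF
for n,q in(("S",S),("D",D),("W",W)):
    print(n,"expect",proj(q,p),[(np.round(d["point"],1),round(d["conf"],2)) for d in r.landmark_of(q,"plate_center")[:3]])
    print([(np.round(d["rect"],0),round(d["conf"],2)) for d in r.outline_of(q,"plate_center")[:3]])
    save(q,"n1"+n)
E
```

```text
plate [ 0.4662 -0.0963  0.215 ] r 0.1668 dz from axis 0.0568 axis [ 0.984  0.001 -0.18 ] F [-1.3  0.6 -2.1] grip 0.00905300636734974 49.99703573097321 t 24.8
row [-0.005  0.048  0.223] [-0.004  0.     0.001] rows>= 0.9
S expect [258.6995 169.5131] [(array([254.1, 170.5]), 0.92), (array([370.5, 176.1]), 0.64)]
[(array([238., 161.,  38.,  21.]), 0.79), (array([367., 160.,  12.,  30.]), 0.65)]
D expect [357.6969 159.8632] [(array([374.7, 330. ]), 0.78), (array([360.6, 160. ]), 0.68), (array([288.6, 221.5]), 0.66)]
[(array([356., 312.,  33.,  34.]), 0.72), (array([355., 143.,   9.,  37.]), 0.58), (array([356., 372.,  20., 108.]), 0.58)]
W expect [313.95   294.2917] []
[]
```

Request:
apply_moves(
  rows=[
    [-0.003,0.02,0.1,0,0,0],
    [-0.005,0.048,0.2,0,0,0],
    [-0.005,0.048,0.223,-0.004,0,0],
    [-0.005,0.048,0.223,-0.004,0,0],
  ],
)

```text
clock: 25.6
tcp_pos: [0.4672, -0.0989, 0.1531]
orientation: [-2.13, -2.131, 0.188]
contact_force: [1.4, -0.3, -2.4]
grip_width: 0.0089
gripper_force: 50.0
```

```bash
python3 - <<'E'
from h import *
W=r.grab_frame("wrist");S=r.grab_frame("scene");D=r.grab_frame("side")
for n,q in(("S",S),("D",D),("W",W)): save(q,"n2"+n)
where(); planplate(peg(.165)); planplate(peg(.145)); np.set_printoptions(precision=1,suppress=True)
for n,q in(("S",S),("D",D),("W",W)):
    print(n,[proj(q,peg(x)) for x in(.165,.14,.085,.0)])
# peg tip in side: bright edge profile around predicted tip
g=cv2.cvtColor(D["pixels"],cv2.COLOR_RGB2GRAY)
for x in(.132,.125,.118,.110):
    u=proj(D,peg(x)).round().astype(int); print(x,u,g[u[1]-9:u[1]+10,u[0]])
g=cv2.cvtColor(S["pixels"],cv2.COLOR_RGB2GRAY)
for x in(.132,.125,.118,.110):
    u=proj(S,peg(x)).round().astype(int); print(x,u,g[u[1],u[0]-9:u[0]+10])
E
```

```text
plate [ 0.4691 -0.099   0.1596] r 0.1639 dz from axis 0.0019 axis [ 0.985  0.    -0.172] F [-0.4 -0.4 -3.4] grip 0.008924514445490979 49.97191819709343 t 25.75
row [ 0.006 -0.003  0.007] [0.001 0.001 0.   ] rows>= 0.0
row [0.006 0.078 0.008] [0.001 0.001 0.   ] rows>= 0.3
S [array([260.3, 186.6]), array([262.3, 194.9]), array([266.8, 213.7]), array([274.2, 244.3])]
D [array([355.5, 178.3]), array([344.7, 178.5]), array([321.5, 179. ]), array([286.5, 179.6])]
W [array([313.8, 291.2]), array([366.4, 291.1]), array([480.5, 290.4]), array([644.5, 288.4])]
0.132 [341 179] [133 163 183 187 187 186 155 180 221 193 151 183 183 138 128 131 129 133
 126]
0.125 [338 179] [130 136 181 187 185 179 142 177 215 197 171 182 182 159 133 130 132 132
 134]
0.118 [335 179] [130 131 161 183 186 183 164 174 213 199 166 181 183 184 183 137 128 130
 132]
0.11 [332 179] [131 159 162 162 164 163 148 172 209 203 169 172 185 189 188 184 138 129
 132]
0.132 [263 198] [137 136 129 134 139 140 137 128 131 146 153 159 162 160 162 158 154 140
 124]
0.125 [264 200] [162 160 159 160 158 155 139 134 143 156 158 159 161 154 144 129 123 121
 118]
0.118 [264 202] [160 161 163 161 160 158 149 136 143 154 159 159 157 148 129 122 120 119
 120]
0.11 [265 205] [157 160 161 159 158 156 143 139 146 158 161 153 141 123 119 122 120 123
 120]
```

```bash
python3 - <<'E'
from h import *
W=cv2.imread("pics/n2W.png",0);Wp=r.grab_frame("wrist")
for x in(.137,.132,.127,.122,.117,.110):
    u=proj(Wp,peg(x)).round().astype(int); print(x,u,W[u[1]-20:u[1]+21:2,u[0]])
    print("   10mm in y =",proj(Wp,peg(x)+[0,.01,0])-proj(Wp,peg(x)))
D=r.grab_frame("scene");g=cv2.cvtColor(D["pixels"],cv2.COLOR_RGB2GRAY)
for x in(.128,.12,.112,.1):
    u=proj(D,peg(x)).round().astype(int);print(x,u,g[u[1],u[0]-12:u[0]+13])
E
```

```text
0.137 [371 290] [156 155 156 155 156 156 157 156 153 123  89  82  75  92 133 157 157 159
 159 160 159]
   10mm in y = [  1.00479751 -19.06293771]
0.132 [381 290] [155 155 155 155 156 156 152 128 147 158 170 169 153 140 122 106  83 153
 158 158 158]
   10mm in y = [  1.19430078 -19.05242915]
0.127 [392 290] [151 152 151 152 148 125 101 132 149 164 178 173 154 139 122 107  92 100
 102 102 103]
   10mm in y = [  1.38278167 -19.0403171 ]
0.122 [402 290] [155 155 156 154 154 155 126 136 149 164 177 170 151 137 124 120  96 105
 106 107 107]
   10mm in y = [  1.57008958 -19.02660244]
0.117 [413 290] [151 151 149 142 103 101 106 138 152 166 177 166 148 135 138 122  94 101
 102 100 101]
   10mm in y = [  1.75607409 -19.01128604]
0.11 [427 290] [102 103 103 103 103 103 115 140 154 169 177 160 147 132 135 116  93 105
 104 106 105]
   10mm in y = [  2.01394309 -18.98715382]
0.128 [263 199] [156 159 157 155 153 156 155 153 153 147 133 131 146 157 159 159 158 159
 153 144 130 121 119 119 120]
0.12 [264 202] [162 163 161 162 161 162 161 162 160 145 136 141 156 158 158 156 145 129
 122 118 120 119 117 119 119]
0.112 [265 204] [160 160 161 161 160 160 160 161 153 142 138 147 154 158 155 146 132 121
 121 119 119 119 120 122 120]
0.1 [266 208] [160 162 161 162 161 160 160 160 157 147 136 153 162 155 137 123 120 121
 120 119 120 125 144 159 166]
```

Request:
apply_moves(
  rows=[
    [0,0.03,0.003,0,0,0],
    [0,0.057,0.003,0,0,0],
    [0,0.057,0.003,0,0,0],
  ],
)

```text
clock: 26.22
tcp_pos: [0.4819, -0.0988, 0.1494]
orientation: [-2.13, -2.131, 0.187]
contact_force: [-0.3, 0.1, -2.3]
grip_width: 0.0092
gripper_force: 50.1
```

Request:
apply_moves(
  rows=[
    [0,0.008,0,0,0,0],
    [0,0.016,0,0,0,0],
    [0,0.016,0,0,0,0],
  ],
)

```text
clock: 26.6
tcp_pos: [0.4852, -0.099, 0.1488]
orientation: [-2.13, -2.131, 0.188]
contact_force: [0.3, 0.2, -2.3]
grip_width: 0.0088
gripper_force: 50.0
```

Request:
apply_moves(
  rows=[
    [0,0.008,0,0,0,0],
    [0,0.016,0,0,0,0],
    [0,0.016,0,0,0,0],
  ],
)

```text
clock: 26.98
tcp_pos: [0.4893, -0.0989, 0.1481]
orientation: [-2.13, -2.131, 0.188]
contact_force: [0.2, 0.0, -1.8]
grip_width: 0.0087
gripper_force: 50.0
```

```bash
python3 - <<'E'
from h import *
where()
E
```

```text
plate [ 0.4903 -0.0989  0.154 ] r 0.1427 dz from axis -0.0 axis [ 0.985  0.    -0.174] F [ 0.2  0.  -1.8] grip 0.008720582956324578 50.03387188625766 t 26.975
```

Request:
apply_moves(
  rows=[
    [0,0.006,0,0,0,0],
    [0,0.012,0,0,0,0],
    [0,0.012,0,0,0,0],
  ],
)

```text
clock: 27.35
tcp_pos: [0.4922, -0.099, 0.1476]
orientation: [-2.13, -2.131, 0.188]
contact_force: [-0.0, -0.7, -3.7]
grip_width: 0.0094
gripper_force: 50.0
```

Request:
apply_moves(
  rows=[
    [0,0.006,0,0,0,0],
    [0,0.012,0,0,0,0],
    [0,0.012,0,0,0,0],
  ],
)

```text
clock: 27.72
tcp_pos: [0.4951, -0.0989, 0.1471]
orientation: [-2.13, -2.131, 0.188]
contact_force: [0.1, -0.0, -1.8]
grip_width: 0.0088
gripper_force: 50.0
```

Request:
apply_moves(
  rows=[
    [0,0.008,0,0,0,0],
    [0,0.016,0,0,0,0],
    [0,0.016,0,0,0,0],
  ],
)

```text
clock: 28.1
tcp_pos: [0.4991, -0.0989, 0.1464]
orientation: [-2.13, -2.131, 0.188]
contact_force: [-0.4, 0.7, -3.4]
grip_width: 0.0092
gripper_force: 50.0
```

```bash
python3 - <<'E'
from h import *
where()
E
```

```text
plate [ 0.5001 -0.0989  0.1522] r 0.1329 dz from axis -0.0 axis [ 0.985  0.    -0.174] F [-0.4  0.7 -3.4] grip 0.00924221016640624 50.03271316907529 t 28.1
```

Request:
apply_moves(
  rows=[
    [0,0.013,0,0,0,0],
    [0,0.026,0,0,0,0],
    [0,0.04,0,0,0,0],
    [0,0.04,0,0,0,0],
  ],
)

```text
clock: 28.6
tcp_pos: [0.5091, -0.0989, 0.1446]
orientation: [-2.13, -2.131, 0.188]
contact_force: [-0.1, -0.3, -2.7]
grip_width: 0.0087
gripper_force: 50.1
```

Request:
apply_moves(
  rows=[
    [0,0.013,0,0,0,0],
    [0,0.026,0,0,0,0],
    [0,0.04,0,0,0,0],
    [0,0.04,0,0,0,0],
  ],
)

```text
clock: 29.1
tcp_pos: [0.5189, -0.0989, 0.1429]
orientation: [-2.13, -2.131, 0.187]
contact_force: [0.3, -0.1, -2.7]
grip_width: 0.0089
gripper_force: 50.1
```

Request:
apply_moves(
  rows=[
    [0,0.013,0,0,0,0],
    [0,0.026,0,0,0,0],
    [0,0.036,0,0,0,0],
    [0,0.036,0,0,0,0],
  ],
)

```text
clock: 29.6
tcp_pos: [0.5277, -0.0989, 0.1413]
orientation: [-2.13, -2.131, 0.188]
contact_force: [-0.3, -0.7, -2.1]
grip_width: 0.0092
gripper_force: 50.0
```

```bash
python3 - <<'E'
from h import *
where()
E
```

```text
plate [ 0.5287 -0.0989  0.1472] r 0.1043 dz from axis -0.0001 axis [ 0.985  0.    -0.174] F [-0.3 -0.7 -2.1] grip 0.00919958894903266 50.02564597380086 t 29.6
```

Request:
apply_moves(
  rows=[
    [0,0.013,0,0,0,0],
    [0,0.026,0,0,0,0],
    [0,0.038,0,0,0,0],
    [0,0.038,0,0,0,0],
  ],
)

```text
clock: 30.1
tcp_pos: [0.5371, -0.0989, 0.1397]
orientation: [-2.13, -2.131, 0.188]
contact_force: [0.1, 0.4, -1.7]
grip_width: 0.0088
gripper_force: 50.0
```

Request:
apply_moves(
  rows=[
    [0,0.006,0,0,0,0],
    [0,0.006,0,0,0,0],
  ],
)

```text
clock: 30.35
tcp_pos: [0.5384, -0.0989, 0.1395]
orientation: [-2.13, -2.131, 0.188]
contact_force: [-0.1, 0.5, -3.4]
grip_width: 0.0089
gripper_force: 50.0
```

Request:
apply_moves(
  rows=[
    [0,0.005,0,0,0,0],
    [0,0.005,0,0,0,0],
  ],
)

```text
clock: 30.6
tcp_pos: [0.5397, -0.0989, 0.1393]
orientation: [-2.13, -2.131, 0.188]
contact_force: [-0.0, -0.2, -2.4]
grip_width: 0.0089
gripper_force: 50.0
```

Request:
apply_moves(
  rows=[
    [0,0.004,0,0,0,0],
    [0,0.004,0,0,0,0],
  ],
)

```text
clock: 30.85
tcp_pos: [0.5406, -0.0989, 0.1391]
orientation: [-2.13, -2.131, 0.188]
contact_force: [-0.7, 0.3, -2.7]
grip_width: 0.009
gripper_force: 50.0
```

```bash
python3 - <<'E'
from h import *
where()
E
```

```text
plate [ 0.5417 -0.0989  0.1449] r 0.0913 dz from axis -0.0 axis [ 0.985  0.    -0.174] F [-0.7  0.3 -2.7] grip 0.008978585581553546 50.048802831366004 t 30.85
```

Request:
apply_moves(
  rows=[
    [0,0.004,0,0,0,0],
    [0,0.004,0,0,0,0],
  ],
)

```text
clock: 31.1
tcp_pos: [0.5416, -0.0989, 0.1389]
orientation: [-2.13, -2.131, 0.188]
contact_force: [0.5, 0.3, -2.7]
grip_width: 0.009
gripper_force: 50.0
```

Request:
apply_moves(
  rows=[
    [0,0.003,0,0,0,0],
    [0,0.003,0,0,0,0],
  ],
)

```text
clock: 31.35
tcp_pos: [0.5423, -0.099, 0.1388]
orientation: [-2.13, -2.131, 0.188]
contact_force: [-0.2, -0.3, -2.6]
grip_width: 0.009
gripper_force: 50.0
```

Request:
apply_moves(
  rows=[
    [0,0.003,0,0,0,0],
    [0,0.003,0,0,0,0],
  ],
)

```text
clock: 31.6
tcp_pos: [0.5429, -0.099, 0.1386]
orientation: [-2.13, -2.131, 0.188]
contact_force: [-1.0, -0.7, -2.1]
grip_width: 0.0085
gripper_force: 50.1
```

Request:
apply_moves(
  rows=[
    [0,0.003,0,0,0,0],
    [0,0.003,0,0,0,0],
  ],
)

```text
clock: 31.85
tcp_pos: [0.543, -0.099, 0.1385]
orientation: [-2.129, -2.13, 0.19]
contact_force: [-4.2, -0.8, -0.7]
grip_width: 0.0092
gripper_force: 50.3
```

Request:
apply_moves(
  rows=[
    [0,0,0.005,0,0,0],
    [0,0,0.005,0,0,0],
  ],
)

```text
clock: 32.1
tcp_pos: [0.5429, -0.0988, 0.1375]
orientation: [-2.129, -2.131, 0.189]
contact_force: [-5.3, -0.1, 3.9]
grip_width: 0.0089
gripper_force: 50.8
```

Request:
apply_moves(
  rows=[
    [0,0,0.004,0,0,0],
    [0,0,0.004,0,0,0],
  ],
)

```text
clock: 32.35
tcp_pos: [0.5429, -0.0986, 0.1373]
orientation: [-2.129, -2.131, 0.189]
contact_force: [-6.3, 0.9, 8.0]
grip_width: 0.0088
gripper_force: 51.4
```

Request:
apply_moves(
  rows=[
    [0,0,0.003,0,0,0],
    [0,0,0.003,0,0,0],
  ],
)

```text
clock: 32.6
tcp_pos: [0.543, -0.0986, 0.1371]
orientation: [-2.13, -2.131, 0.189]
contact_force: [-7.2, 0.7, 12.2]
grip_width: 0.0093
gripper_force: 52.0
```

Request:
apply_moves(
  rows=[
    [0,0,-0.005,0,0,0],
    [0,0,-0.005,0,0,0],
  ],
  newtons=20,
)

```text
clock: 32.85
tcp_pos: [0.5429, -0.0985, 0.1373]
orientation: [-2.129, -2.131, 0.189]
contact_force: [-5.8, 0.8, 4.6]
grip_width: 0.0091
gripper_force: 51.0
```

Request:
apply_moves(
  rows=[
    [0,0,0,0,0,0],
    [0,0,0,0,0,0],
    [0,0,0,0,0,0],
    [0,0,0,0,0,0],
  ],
  claw=0.3,
)

```text
clock: 33.35
tcp_pos: [0.5437, -0.099, 0.1369]
orientation: [-2.13, -2.131, 0.187]
contact_force: [1.7, 0.2, 0.1]
grip_width: 0.0256
gripper_force: 0.0
```

```bash
python3 - <<'E'
from h import *
S=r.grab_frame("scene");D=r.grab_frame("side")
where(); np.set_printoptions(precision=1,suppress=True)
P=peg(.0899,-.003);print(P)
for n,q in(("S",S),("D",D)):
    save(q,"n3"+n)
    print(n,"expect",proj(q,P),[(np.round(d["point"],1),round(d["conf"],2)) for d in r.landmark_of(q,"plate_center")[:4]])
E
```

```text
plate [ 0.5446 -0.0989  0.1426] r 0.0884 dz from axis -0.0018 axis [ 0.985  0.    -0.174] F [0.2 0.8 0.1] grip 0.025599332086681255 0.0 t 33.45
[ 0.5 -0.1  0.1]
S expect [266.5 212.8] [(array([268.8, 213.5]), 0.71), (array([371.2, 173.8]), 0.47), (array([448.8, 269.6]), 0.45)]
D expect [323.5 179.9] [(array([326.1, 177.1]), 0.65), (array([370.9, 260.6]), 0.63), (array([375. , 327.5]), 0.6)]
```

Request:
apply_moves(
  rows=[
    [0,0,-0.05,0,0,0],
    [0,0,-0.12,0,0,0],
    [0,0,-0.2,0,0,0],
    [0,0,-0.3,0,0,0],
    [0,0,-0.45,0,0,0],
  ],
)

```text
clock: 34.17
tcp_pos: [0.5629, -0.0988, 0.2492]
orientation: [-2.13, -2.131, 0.188]
contact_force: [1.5, 0.2, 1.0]
grip_width: 0.0253
gripper_force: 0.0
```

Request:
apply_moves(
  rows=[
    [0,-0.2,-0.2,0,0,0],
    [0,-0.3,-0.2,0,0,0],
    [0,-0.3,-0.2,0,0,0],
  ],
)

```text
clock: 34.55
tcp_pos: [0.4976, -0.0988, 0.3129]
orientation: [-2.134, -2.134, 0.186]
contact_force: [0.6, -0.8, -0.1]
grip_width: 0.0254
gripper_force: 0.0
```

```bash
python3 - <<'E'
from h import *
W=r.grab_frame("wrist");S=r.grab_frame("scene");D=r.grab_frame("side")
np.set_printoptions(precision=3,suppress=True); s=r.get_obs();print(s["tcp_pos"],s["contact_force"],s["clock"])
P=peg(.0899,-.003,y=-.0985);N=np.array([-C10,0,S10]);Uv=np.array([S10,0,C10])
pts=[P+a*N+.041*(np.cos(t)*Uv+np.sin(t)*np.array([0,1,0])) for a in(-.005,.005) for t in np.linspace(0,2*np.pi,40)]
rays=[]
for n,q in(("W",W),("S",S),("D",D)):
    save(q,"n4"+n); e=np.array([proj(q,x) for x in pts]);lo=e.min(0);hi=e.max(0)
    print(n,"expect rect",lo,hi-lo,"centre",proj(q,P))
    print([(np.round(d["rect"],0),round(d["conf"],2)) for d in r.outline_of(q,"plate_center")[:4]])
    L=r.landmark_of(q,"plate_center");print([(np.round(d["point"],1),round(d["conf"],2)) for d in L[:4]])
    c=[d for d in L if np.linalg.norm(np.array(d["point"])-proj(q,P))<15]
    if c: rays.append(ray(q,c[0]["point"]))
if len(rays)>1: print("tri",tri(rays),"expect",P)
u=proj(W,peg(.138,y=-.0985));print("peg tip in W",u)
for t,p in(("kidney_center",S),("kidney_center",D)): print([(np.round(d["point"],1),round(d["conf"],2)) for d in r.landmark_of(p,t)[:3]])
E
```

```text
[ 0.498 -0.099  0.31 ] [-0.239  0.048  0.557] 34.7
W expect rect [381.708 165.302] [31.259 90.782] centre [395.457 211.051]
[(array([381., 165.,  35.,  94.]), 0.73)]
[(array([395.7, 208.7]), 0.62)]
S expect rect [249.05  201.481] [33.982 22.314] centre [266.084 212.889]
[(array([250., 203.,  35.,  23.]), 0.96), (array([368., 161.,   9.,  27.]), 0.77)]
[(array([264.2, 212.2]), 0.76), (array([372.6, 175.9]), 0.69)]
D expect rect [317.571 162.157] [11.679 34.743] centre [323.594 179.578]
[(array([322., 163.,  10.,  36.]), 0.69), (array([359., 314.,  29.,  33.]), 0.59)]
[(array([374.9, 330.5]), 0.82), (array([326.1, 177.2]), 0.63)]
tri (array([ 0.541, -0.1  ,  0.145]), [0.005110260327942487, 0.0026970660936588547, 0.004142559163793907]) expect [ 0.543 -0.099  0.142]
peg tip in W [341.467 211.906]
[(array([393.5, 232. ]), 0.6)]
[(array([271.6, 306. ]), 0.74)]
```

```bash
python3 - <<'E'
from h import *
print(r.hand_in())
E
```

```text
the job is handed in; nothing more can be done
None
```

I turned the free peg to point at the robot's side, hung the many-holed plate on it against the flange and handed the job in at about 35 s; the hand-in returned no verdict. The camera checks matched the expected position to a few millimetres, and the kidney plate was still in its slot.

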